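Register a cabinet door against fence and flip stop

ROBOT

A 7-joint arm with a two-finger parallel gripper is mounted at the origin on the work surface; the furniture and walls round the work are solid. World frame = base frame: x ahead of the robot, y to its left, z up, the work surface at z = 0. Lengths are in m, angles in rad, forces in N, time in s.
With the tool pointing down it reaches from about 0.4 to 0.85 m from the base axis. Payload 10.4 kg.
Tool frame: the origin (TCP) lies midway between the tips of the shut fingers; the grasp point (between the pads) lies 19 mm behind it (grip_point_offset is the distance from the TCP to the grasp point, in m); z points along the fingers, y is the line along which they close (so a half turn about z gives the same grasp; the last joint's range is limited). The gripper opens to 87 mm and grips with 3 to 60 N. Pads are 19 mm wide; open, the fingers measure 117 mm over their backs; the gripper's body (75 mm by 190 mm) begins 51 mm behind the grasp point.
Start: joints at [-1.368, 0.332, -0.065, 1.46, 0.022, 1.35, -0.088], TCP at [0.14, 0.609, 0.223] pointing down, gripper open.
Joint ranges: [-2.6, 2.6], [-0.5, 2.12], [-1.47, 1.34], [0.16, 2.42], [-1.27, 4.41], [0.06, 2.06], [-2.6, 2.6]. Speed limits (rad/s): [2.22, 2.22, 2.79, 2.79, 3.14, 3.14, 3.14].

INTERFACE

Orientations are given as [roll, pitch, yaw] about the fixed x, y, z axes, in that order (R = Rz(yaw) Ry(pitch) Rx(roll)).
In Python, from bench import read_state, grab_frame, calibration, finish_job, grip_point_offset gives the robot as it stands. The module is installed in compiled form; this text tells all that it offers.
- The arm moves only by the shell command python3 -m creep 'ROWS' [FORCE]. ROWS is a JSON object whose one key "steps" holds one flat list of numbers, 7 for each row, row after row: the turn, a rotation vector about the tool's x, y, z in rad, then the shift along the tool's x, y, z in mm, then the finger opening in mm, from 0 to 87. In form: {"steps": [wx, wy, wz, dx, dy, dz, claw, wx, wy, wz, dx, dy, dz, claw, ...]}. A call has 1 to 5 rows; each row shifts and turns the commanded pose from where the row before left it, along the tool's axes as they then stand; what a row does not reach is not made up. A row lasts 1/12 s, in which the tool goes at most 41.7 mm and 7.16 degrees, less where a joint would pass 70% of its speed; a pose out of reach is approached as far as the arm can. A call with a gripper value outside its range is refused whole. The fingers move at their own pace and stop on an object; FORCE is the grip in N (left out, the last holds). Time passes only in rows, so rows that do not move let the fingers close. It gives the time, the measured TCP pose, the force, the opening and the grip force at its end, in the units of the state.
- read_state(): the state, without advancing time (a new reading comes with each control period).
- grab_frame(name): name is "scene" or "top" or "wrist"; returns (picture, depth): 480x640x3 uint8, red, green, blue; 480x640 float32, m along the optical axis (not along the pixel's ray), 0 where there is no reading.
- calibration(name): a dict with "intrinsics" (3x3 intrinsics, pixels), "dist_coeffs" ([k1, k2, p1, p2, k3] as OpenCV has them; the pictures are not rectified), "cam_to_world" (4x4, takes a point from camera to world coordinates); the wrist camera has in their place "T_tool_cam" (4x4, takes a point from camera to tool coordinates, whose origin is the TCP and whose axes are the flange's). Camera axes: x right, y up, looking along -z (the intrinsics and any distortion apply to the point x, -y, -z); pixel columns grow to the right and rows downward; lengths in m; the calibration is good to about 2 mm. A picture is of the moment at which its call begins: read the wrist's pose just before it. calibration takes no time and is no camera call.
- finish_job(): hands the job in; it is judged then, once.
The state is a dict: "time_s": time; "joint_pos": joint angles; "dq": joint speeds; "joint_torque": joint torques, N m; "position": TCP position; "tool_rot": TCP orientation; "force": force on the tool from outside, world axes, zero at the start; "moment": the same for the moment, N m; "opening": finger opening in m; "finger_force": force on a finger pad.
Only numpy, scipy, OpenCV 4.12 (cv2) and the standard library are available. Lean on these libraries where they do the work, as an engineer would, in place of code of your own. Each camera call takes 0.05 s, during which the arm holds its last target. There are 200 camera calls.

TASK

The small cabinet door is going to be bored for its hinges. Fold the raised flip stop on the back fence all the way down, then roll the door along the roller bed, flat on the rollers, until its end meets the stop's striking plate and its long edge lies flush along the back fence. Finish while still holding it there, pressed firmly into that corner against stop and fence at once - do not let go - and leave the other things on the bench where they are.

Things in the scene. Friction and masses are not known exactly. Their poses are not given: they have to be found in the camera images.
- roller_bed: Low aluminium roller bed, 226 x 600 mm, with 16 free-turning steel rollers (28 mm diameter, 174 mm long, 37 mm apart) whose tops are 50 mm above the bench. Fixed to the bench. Origin on the bench under the middle of the bed; its y axis runs along the bed (things roll along y), its x axis points to the back fence. The near side is open (rail lower than the rollers)
- fence: Aluminium back fence, 600 mm long, 22 mm thick, standing 45 mm above the roller tops along the bed's far side. Origin on its front face at mid length, at the height of the roller tops; x points away from the bed into the fence, y along the face, parallel to the bed's y
- flip_stop (a joint): Angle of the flip stop: a dark steel arm hinged on top of the fence near the bed's right (-y) end, axis along the fence. 0 = fully down on its limit (arm level over the rollers, pointing to the near side, its blade hanging to 5 mm above the rollers); grows as the tip rises. Starts at 0.75 to 1.05 and stays where it is left (friction hinge, 0.16 N m): push it down with a few newtons
- stop_hinge (a point): Point on the flip stop's hinge axis, at the middle of the arm's 12 mm width (the striking plate's face lies 17 mm to its +y side), 67 mm above the roller tops and 12 mm behind the fence's face. The arm's upper side lies 7 mm from this axis, level when down; the arm reaches 111 mm from the axis. The hinge ears stand 6 mm above the axis's height and reach 7 mm in front of it
- stop_tip (a point): Point on the upper side of the flip stop's arm near its free end, 100 mm from the hinge axis
- stop_plate: The stop's steel striking plate, on the +y (infeed) side of the blade. Origin at the centre of its striking face, which looks along the bed's +y and is 76 mm long by 34 mm high; with the stop down it covers 13 to 89 mm in front of the fence's face, 7 to 41 mm above the rollers
- cabinet_door: Small cabinet door of pale wood, lying face down on the left (+y) part of the rollers: 130 mm (its x) by 200 mm (its y) by 24 mm thick, 0.34 to 0.55 kg. Origin in the middle of its underside. A frame 40 mm wide all round; inside it a recess open to the top, 50 mm (x) by 120 mm (y), 14 mm deep down to a thin panel, so that any frame member can be pinched from above across its 40 mm
- tape_measure: Yellow tape measure, 31 x 74 x 58 mm; bystander, leave alone
- hinge_carton: Small brown carton behind the fence, 64 x 81 x 85 mm; bystander
- glue_bottle: White glue bottle behind the fence, 60 mm across, 234 mm tall; bystander
- sanding_block: Brown sanding block, 60 x 112 x 32 mm; bystander
- masking_tape: Roll of masking tape, 110 mm across, 24 mm high; bystander
- post_blank: Round wooden post blank standing on end behind the fence, 42 mm across, 125 mm tall; bystander

How it is judged:
On the way, in this order (a step that is already met when the one before it is completed fails the run):
1. the flip stop is folded fully down (value of joint flip_stop below 0.04 rad), for 0.2 s.
2. the door is pressed against the stop's plate and the fence at once (contact force between cabinet_door and stop_plate above 2 N and contact force between cabinet_door and fence above 2 N), for 0.2 s.
At the end, for the whole second after the job is handed in: Stop down (within 0.04 rad); door flat on the rollers (4 mm, 0.03 rad), its end within 4 mm of the plate, its long edge within 3 mm of the fence and parallel within 0.025 rad, at rest, held by the robot so that it presses plate and fence with over 2 N each through the last second (all of step 2 and value of joint flip_stop below 0.04 rad and angle between the y axis of cabinet_door and the y axis of fence, either way round below 0.025 rad and x of cabinet_door in the frame of fence above -0.068 m and y of cabinet_door in the frame of stop_plate below 0.104 m and z of cabinet_door in the frame of fence below 0.004 m and angle between cabinet_door's own z axis and vertical below 0.03 rad and linear speed of cabinet_door below 0.01 m/s and contact force between any of the fingers, the arm and cabinet_door above 1 N); the arm keeps its last pose, push and grip.
It fails at once if the door is lifted off the rollers (more than 20 mm) or tipped (more than 0.2 rad) (z of cabinet_door in the frame of fence above 0.02 m or angle between cabinet_door's own z axis and vertical above 0.2 rad).
It fails at once if a bystander is moved by more than 20 mm (distance of any of tape_measure, hinge_carton, glue_bottle, sanding_block, masking_tape, post_blank from where it was at the start of the episode above 0.02 m).
It also fails if it takes over 64 s, if anything falls off the work surface, if the arm or the gripper's body presses on something with over 40 N, if the wrist force passes 120 N, or if a joint passes its speed limit or range.

## Working session

There is one attempt and no reset: what is moved stays moved. The work goes in short steps, Python scripts to look and compute and a shell command to move; the robot and the scene stay as the last step left them, time stands still between calls to the robot, and variables do not carry over. Pictures are saved under pics/ and viewed, at most 10 in all, crops included, and the job is handed in when it is done.

```bash
mkdir -p pics; ls; python3 - <<'E'
from bench import *
import cv2,numpy as np
print(read_state()); print(grip_point_offset)
ims=[]
for n in ("scene","top"):
    p,d=grab_frame(n); np.savez(f"{n}0.npz",p=p,d=d); cv2.imwrite(f"pics/{n}0.png",p[:,:,::-1]); c=calibration(n); print(n,{k:np.round(np.array(v),4).tolist() for k,v in c.items()})
print(calibration("wrist"))
E
```

```text
pics
{'time_s': 0.0, 'joint_pos': array([-1.36759702,  0.33285689, -0.06468   ,  1.46093045,  0.0216195 ,
        1.34991004, -0.08847175]), 'dq': array([-5.95025210e-05, -8.99808871e-04, -8.91608903e-04,  4.21327622e-04,
        6.88286623e-04,  7.39333391e-04, -6.16691522e-05]), 'joint_torque': array([ 2.77789804e-04, -6.23264909e+01,  2.50001944e-02, -3.89891911e+01,
       -6.13085506e-02,  3.98086687e-02,  1.48921290e-04]), 'position': array([0.13986625, 0.60875347, 0.22176844]), 'tool_rot': array([-3.14018680e+00,  9.13619829e-05,  2.91582780e+00]), 'force': array([-0.04353662, -0.63088864, -0.56141055]), 'moment': array([ 0.00450046, -0.02015068, -0.02963508]), 'finger_force': 0.0, 'opening': 0.08682380682915214}
0.0187
scene {'intrinsics': [[437.2145, 0.0, 316.6801], [0.0, 437.2145, 241.8963], [0.0, 0.0, 1.0]], 'dist_coeffs': [0.0207, 0.0, 0.0, 0.0, 0.0], 'cam_to_world': [[0.7079, 0.5054, -0.4934, -0.1036], [-0.7061, 0.4914, -0.5098, -0.7465], [-0.0152, 0.7093, 0.7047, 0.9406], [0.0, 0.0, 0.0, 1.0]]}
top {'intrinsics': [[590.8202, 0.0, 324.2214], [0.0, 590.8202, 234.5234], [0.0, 0.0, 1.0]], 'dist_coeffs': [0.0205, 0.0, 0.0, 0.0, 0.0], 'cam_to_world': [[-0.0249, 0.996, -0.0859, 0.3633], [-0.9997, -0.0247, 0.0043, -0.1122], [0.0022, 0.0859, 0.9963, 1.5652], [0.0, 0.0, 0.0, 1.0]]}
{'intrinsics': array([[343.21436366,   0.        , 320.09379576],
       [  0.        , 343.21436366, 242.43132563],
       [  0.        ,   0.        ,   1.        ]]), 'dist_coeffs': array([-0.05554361,  0.        ,  0.        ,  0.        ,  0.        ]), 'T_tool_cam': array([[-6.95306316e-04,  9.57024380e-01,  2.90006643e-01,
         7.96710895e-02],
       [ 9.99999712e-01,  5.77571268e-04,  4.91562297e-04,
        -3.52018999e-04],
       [ 3.02937598e-04,  2.90006901e-01, -9.57024506e-01,
        -1.60806148e-01],
       [ 0.00000000e+00,  0.00000000e+00,  0.00000000e+00,
         1.00000000e+00]])}
```

View pics/top0.png

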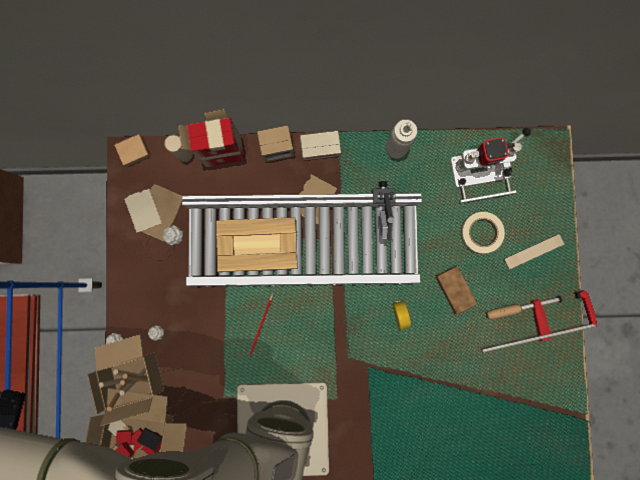

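View pics/scene0.png

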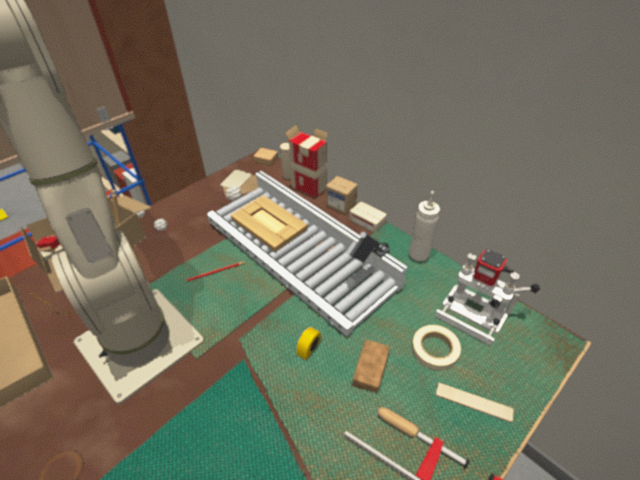

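The top view shows the bed spanning columns 187–420 and rows 195–285. The door is at about (217–298, 218–272), the stop arm at (385, 185–240), and the tape measure at (402, 315). The scene view confirms that the stop is raised. Next I measure the door, fence and arm.

```bash
cat > h.py <<'E'
import numpy as np,cv2
from bench import *
def rays(name,uv):
    c=calibration(name); K=np.array(c["intrinsics"]);n=cv2.undistortPoints(np.float64(uv).reshape(-1,1,2),K,np.array(c["dist_coeffs"]))[:,0]
    T=np.array(c["cam_to_world"]) if "cam_to_world" in c else None
    return np.c_[n[:,0],-n[:,1],-np.ones(len(n))],T
def onplane(name,uv,z):
    r,T=rays(name,uv); d=r@T[:3,:3].T; o=T[:3,3]; return o+d*((z-o[2])/d[:,2])[:,None]
def cloud(name,dep):
    v,u=np.mgrid[:480,:640]; r,T=rays(name,np.c_[u.ravel(),v.ravel()])
    P=r*dep.reshape(-1,1); return (P@T[:3,:3].T+T[:3,3]).reshape(480,640,3)
E
python3 - <<'E'
from h import *
f=np.load("top0.npz");p,d=f["p"],f["d"];W=cloud("top",d)
hsv=cv2.cvtColor(p,cv2.COLOR_RGB2HSV)
m=np.zeros((480,640),np.uint8); sub=(slice(205,285),slice(205,310))
m[sub]=cv2.inRange(hsv[sub],(8,50,90),(30,255,255))
m=cv2.morphologyEx(m,cv2.MORPH_CLOSE,np.ones((5,5)))
c=max(cv2.findContours(m,0,2)[0],key=cv2.contourArea)
P=onplane("top",c[:,0].astype(float),0.074)
r=cv2.minAreaRect(np.float32(P[:,:2]*1000)); print("door mm",r, cv2.boxPoints(r).round(1).tolist(), "z",np.median(W[m>0][:,2]))
# fence top: z 0.08..0.11
Z=W[:,:,2]
fm=((Z>.085)&(Z<.105)); fm[:185]=0;fm[215:]=0;fm[:,:180]=0;fm[:,425:]=0; fm[:,365:405]=0
q=W[fm]; print("fence top n",len(q),np.median(q[:,2]))
for a in range(185,425,30):
    s=W[180:220,a]; print(a,[(round(float(x[0]),3),round(float(x[1]),3),round(float(x[2]),3)) for x in s[8:34:2]])
am=(Z>.1); am[:175]=0;am[250:]=0;am[:,365:]&=True;am[:,:365]=0;am[:,405:]=0
v,u=np.where(am); 
for vv in range(178,248,3):
    k=u[v==vv]
    if len(k): print("arm",vv,k.min(),k.max(),W[vv,k].mean(0).round(3),W[vv,k,2].max().round(3))
E
```

```text
door mm ((482.201171875, 54.74259567260742), (151.76136779785156, 201.726318359375), 0.5992032885551453) [[405.29998779296875, 154.8000030517578], [407.3999938964844, -46.900001525878906], [559.0999755859375, -45.29999923706055], [557.0, 156.39999389648438]] z 0.07203836862960733
fence top n 1834 0.09432867809188872
185 [(0.632, 0.25, -0.001), (0.626, 0.249, 0.003), (0.621, 0.249, 0.004), (0.617, 0.251, -0.004), (0.595, 0.228, 0.096), (0.59, 0.228, 0.095), (0.585, 0.227, 0.1), (0.581, 0.23, 0.089), (0.575, 0.228, 0.095), (0.584, 0.25, -0.001), (0.578, 0.249, 0.005), (0.573, 0.25, -0.001), (0.567, 0.249, 0.006)]
215 [(0.63, 0.17, -0.001), (0.624, 0.169, 0.004), (0.62, 0.17, -0.0), (0.613, 0.169, 0.006), (0.593, 0.152, 0.098), (0.59, 0.154, 0.089), (0.584, 0.154, 0.09), (0.579, 0.153, 0.094), (0.574, 0.154, 0.091), (0.573, 0.16, 0.06), (0.574, 0.167, 0.017), (0.566, 0.164, 0.036), (0.561, 0.164, 0.037)]
245 [(0.628, 0.09, -0.001), (0.622, 0.09, 0.003), (0.363, -0.112, 1.565), (0.613, 0.091, -0.005), (0.593, 0.079, 0.086), (0.587, 0.078, 0.094), (0.582, 0.078, 0.096), (0.576, 0.078, 0.0
[... 1745 characters left out ...]
.578 -0.261  0.177] 1.565
arm 196 373 401 [ 0.58  -0.271  0.119] 0.132
arm 199 373 396 [ 0.573 -0.27   0.113] 0.143
arm 202 373 395 [ 0.565 -0.268  0.117] 0.158
arm 205 385 390 [ 0.552 -0.272  0.159] 0.165
arm 208 385 391 [ 0.544 -0.272  0.167] 0.177
arm 211 380 391 [ 0.538 -0.267  0.151] 0.192
arm 214 380 392 [ 0.53  -0.267  0.16 ] 0.199
arm 217 380 393 [ 0.522 -0.267  0.171] 0.209
arm 220 380 393 [ 0.514 -0.267  0.172] 0.206
arm 223 380 392 [ 0.507 -0.265  0.172] 0.191
arm 226 380 391 [ 0.5   -0.264  0.171] 0.188
arm 229 374 391 [ 0.482 -0.252  0.29 ] 1.565
arm 232 381 391 [ 0.486 -0.265  0.168] 0.176
arm 235 382 391 [ 0.479 -0.266  0.166] 0.171
arm 238 382 391 [ 0.472 -0.267  0.161] 0.167
```

```bash
python3 - <<'E'
from h import *
a=cv2.imread("pics/top0.png")[175:290,175:430]; b=cv2.imread("pics/scene0.png")[210:330,320:440]
cv2.imwrite("pics/crop0.png",np.vstack([cv2.resize(a,(638,288),interpolation=2),cv2.copyMakeBorder(cv2.resize(b,(300,300),interpolation=2),0,0,0,338,0)]))
E
```

```text
(no output)
```

View pics/crop0.png

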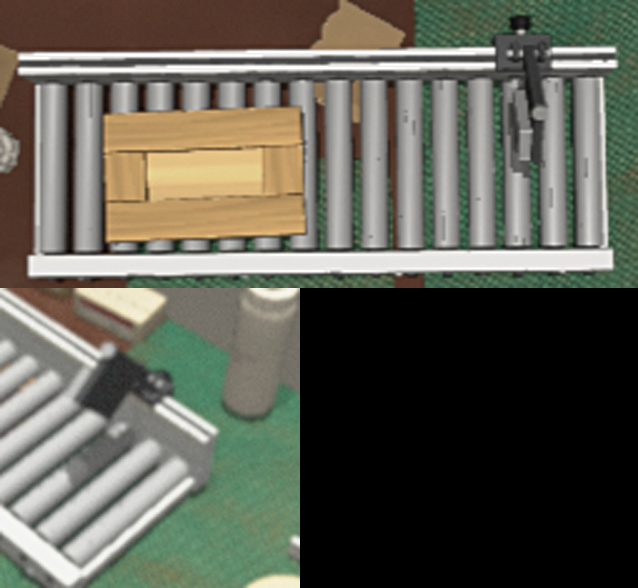

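The crop shows the door slightly rotated relative to the bed. Its corners are at about (217,221), (296,218), (297,268.5) and (218,272), and the raised stop arm is at columns 380–393. I'll fit the edges.

```bash
python3 - <<'E'
from h import *
f=np.load("top0.npz");p,d=f["p"],f["d"];W=cloud("top",d);Z=W[:,:,2]
pts=[]
for u in list(range(190,365))+list(range(405,416)):
    k=np.where((Z[188:215,u]>.07)&(Z[188:215,u]<.12))[0]
    if len(k): pts.append((u,188+k.max()+.5))
pts=np.array(pts); F=onplane("top",pts,.095); vx,vy,x0,y0=cv2.fitLine(np.float32(F[:,:2]),cv2.DIST_HUBER,0,.01,.01).ravel()
print("fence dir",vx,vy,"pt",x0,y0,"ends",F[:,1].min(),F[:,1].max(),"resid",np.std(F[:,0]-x0-(F[:,1]-y0)*vx/vy))
# door: lightness/sat mask restricted, row/column edges
hsv=cv2.cvtColor(p,cv2.COLOR_RGB2HSV); sat=cv2.GaussianBlur(hsv[:,:,1],(3,3),0).astype(float)
def edge(seq,horiz):
    out=[]
    for s in seq: out.append(s)
    return np.array(out,float)
m=cv2.inRange(hsv,(10,60,130),(28,255,255)); 
E=lambda a:cv2.fitLine(np.float32(onplane("top",np.array(a,float),.074)[:,:2]),cv2.DIST_HUBER,0,.001,.001).ravel()
def run(line,c):  # contiguous bright-wood extents around c (gap<=2)
    i=c
    j=c
    while line[j+1:j+4].any(): j+=1
    while line[i-3:i].any(): i-=1
    return i-.5,j+.5
lo,hi,le,ri=[],[],[],[]
for u in range(225,290,3):
    a,b=run(m[:,u]>0,245); hi.append((u,a));lo.append((u,b))
for v in range(226,264,3):
    a,b=run(m[v]>0,255); le.append((a,v));ri.append((b,v))
for n,e in zip(("far","near","left","right"),(hi,lo,le,ri)): print(n,np.array(e)[::4].tolist(),E(e).round(4))
E
```

```text
fence dir 0.011399455 0.99993503 pt 0.5682465 -0.021181358 ends -0.3482201374720177 0.2156768231748531 resid 0.0008844583162325132
far [[225.0, 219.5], [237.0, 219.5], [249.0, 218.5], [261.0, 218.5], [273.0, 217.5], [285.0, 217.5]] [ 0.0135 -0.9999  0.537   0.0522]
near [[225.0, 270.5], [237.0, 270.5], [249.0, 269.5], [261.0, 269.5], [273.0, 268.5], [285.0, 268.5]] [ 0.0126 -0.9999  0.4077  0.0541]
left [[216.5, 226.0], [216.5, 238.0], [216.5, 250.0], [217.5, 262.0]] [0.9999 0.0127 0.4708 0.1542]
right [[294.5, 226.0], [295.5, 238.0], [295.5, 250.0], [296.5, 262.0]] [ 0.9996  0.0291  0.4696 -0.0454]
```

Results:
- **Bed and fence:** bed y axis is yawed about −0.011 rad, and the fence face is at x ≈ 0.568.
- **Door:** centre (0.472, 0.054), yaw +0.013 rad.
- **Stop:** hinge near (0.579, −0.27, 0.117), at an angle of about 0.9 rad.

I move the closed fingers to above the stop.

```bash
python3 -m creep '{"steps":[0,0,-0.12,0,0,-20,0, 0,0,-0.12,0,0,-20,0, 0,0,0,-28,-28,0,0, 0,0,0,-28,-28,0,0, 0,0,0,-28,-28,0,0]}' 20
python3 -m creep '{"steps":[0,0,0,-28,-28,0,0, 0,0,0,-28,-28,0,0, 0,0,0,-28,-28,0,0, 0,0,0,-28,-28,0,0, 0,0,0,-28,-28,0,0]}'
python3 -m creep '{"steps":[0,0,0,-28,-28,0,0, 0,0,0,-28,-28,0,0, 0,0,0,-28,-28,0,0, 0,0,0,-28,-28,0,0, 0,0,0,-28,-28,0,0]}'
python3 -m creep '{"steps":[0,0,0,0,-40,0,0, 0,0,0,0,-40,0,0, 0,0,0,0,-40,0,0, 0,0,0,0,-40,0,0, 0,0,0,0,-40,0,0]}'
```

```text
time_s: 0.52
position: [0.2256, 0.5253, 0.2623]
tool_rot: [-3.141, -0.0, -3.126]
force: [0.7, 0.2, 0.3]
opening: 0.0618
finger_force: 0.0
time_s: 0.93
position: [0.3681, 0.3866, 0.2624]
tool_rot: [-3.142, -0.0, -3.127]
force: [0.7, 0.7, -0.5]
opening: 0.0281
finger_force: 0.0
time_s: 1.35
position: [0.51, 0.2487, 0.2624]
tool_rot: [-3.142, -0.0, -3.127]
force: [1.0, 0.7, 1.0]
opening: 0.0018
finger_force: 0.0
time_s: 1.77
position: [0.5114, 0.0484, 0.2623]
tool_rot: [3.141, -0.0, -3.127]
force: [1.5, 0.5, -0.4]
opening: 0.0005
finger_force: 0.0
```

```bash
python3 -m creep '{"steps":[0,0,0,0,-40,0,0, 0,0,0,0,-40,0,0, 0,0,0,0,-40,0,0, 0,0,0,0,-40,0,0, 0,0,0,0,-40,0,0]}'
python3 -m creep '{"steps":[0,0,0,-1,-40,0,0, 0,0,0,-1,-40,0,0, 0,0,0,-1,-37,0,0, 0,0,0,0,0,10,0, 0,0,0,0,0,10,0]}'
python3 - <<'E'
from h import *
p,d=grab_frame("wrist"); cv2.imwrite("pics/w1.png",p[:,:,::-1])
E
python3 -m creep '{"steps":[0,0,0,0,0,10,0, 0,0,0,0,0,10,0, 0,0,0,0,0,10,0, 0,0,0,0,0,10,0, 0,0,0,0,0,10,0]}'
```

```text
time_s: 2.18
position: [0.5142, -0.1515, 0.2625]
tool_rot: [3.141, 0.0, -3.127]
force: [1.0, -0.9, 0.9]
opening: 0.0005
finger_force: 0.0
time_s: 2.6
position: [0.5186, -0.2692, 0.242]
tool_rot: [-3.14, -0.0, -3.132]
force: [-0.4, 0.5, 0.3]
opening: 0.0006
finger_force: 0.0
time_s: 3.07
position: [0.5194, -0.2659, 0.1916]
tool_rot: [3.141, -0.0, -3.127]
force: [-0.7, -0.6, -0.2]
opening: 0.0006
finger_force: 0.0
```

View pics/w1.png

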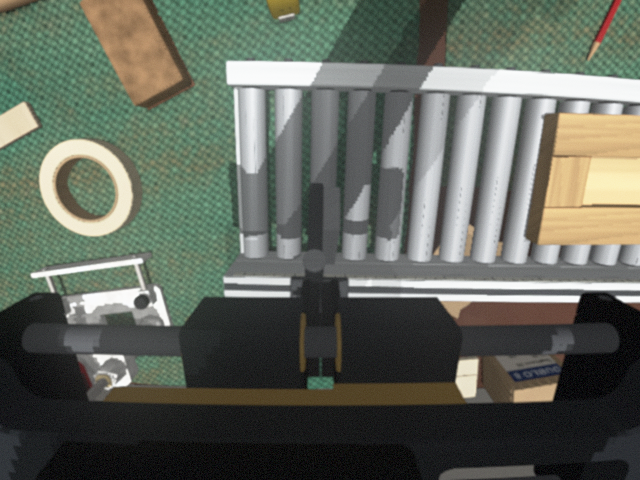

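The wrist view shows the stop arm centred under the fingers at column 320, so the y alignment is good. I keep pressing down.

```bash
python3 -m creep '{"steps":[0,0,0,0,0,10,0, 0,0,0,0,0,10,0, 0,0,0,0,0,10,0, 0,0,0,0,0,10,0, 0,0,0,0,0,10,0]}'
python3 -m creep '{"steps":[0,0,0,0,0,7,0, 0,0,0,0,0,7,0, 0,0,0,0,0,4,0, 0,0,0,0,0,3,0, 0,0,0,0,0,2,0]}'
```

```text
time_s: 3.48
position: [0.5194, -0.2665, 0.1415]
tool_rot: [3.142, -0.0, -3.127]
force: [-0.1, -0.1, 0.1]
opening: 0.0007
finger_force: 0.2
time_s: 3.9
position: [0.5195, -0.2666, 0.1236]
tool_rot: [3.139, 0.001, -3.128]
force: [-25.6, 14.5, 64.2]
opening: 0.0006
finger_force: 31.5
```

```bash
python3 -m creep '{"steps":[0,0,0,0,0,-4,0, 0,0,0,0,0,-15,0, 0,0,0,0,0,-30,0, 0,0,0,0,0,-30,0, 0,0,0,0,40,0,87]}'
python3 -m creep '{"steps":[0,0,0,0,40,0,87, 0,0,0,0,40,0,87, 0,0,0,0,0,0,87]}'
python3 - <<'E'
from h import *
ims=[]
p,d=grab_frame("top"); W=cloud("top",d);np.savez("top2.npz",p=p,d=d)
ims.append(cv2.resize(p[170:290,330:430],(400,480)))
p,_=grab_frame("scene"); ims.append(cv2.resize(p[210:330,320:420],(400,480)))
cv2.imwrite("pics/t2.png",np.hstack(ims)[:,:,::-1])
for v in range(190,250,5): print(v,W[v,378:396:2,2].round(3))
E
```

```text
time_s: 4.32
position: [0.5194, -0.2349, 0.2045]
tool_rot: [-3.135, 0.008, -3.138]
force: [0.5, -0.3, 1.1]
opening: 0.0024
finger_force: 0.0
time_s: 4.57
position: [0.5188, -0.1378, 0.1984]
tool_rot: [3.138, 0.001, -3.118]
force: [0.7, -0.2, 0.3]
opening: 0.0194
finger_force: 0.0
190 [0.11  0.104 0.108 0.103 0.105 0.101 0.103 0.105 0.108]
195 [0.116 0.118 0.119 0.121 0.122 0.124 0.12  0.127 0.121]
200 [0.107 0.101 0.106 0.122 0.119 0.122 0.1   0.111 0.104]
205 [0.037 0.035 0.039 0.122 0.123 0.121 0.03  0.04  0.047]
210 [0.072 0.091 0.088 0.122 0.124 0.12  0.039 0.047 0.048]
215 [0.075 0.092 0.089 0.124 0.122 0.124 0.037 0.041 0.045]
220 [0.069 0.092 0.088 0.109 0.123 0.123 0.036 0.044 0.056]
225 [0.306 0.092 0.092 0.102 0.126 0.124 0.041 0.047 0.052]
230 [0.07  0.095 0.092 0.102 0.124 0.126 0.029 0.04  0.052]
235 [0.067 0.09  0.087 0.096 0.123 0.126 0.001 0.04  0.048]
240 [0.046 0.051 0.047 0.115 0.117 0.128 0.01  0.047 0.046]
245 [0.047 0.038 0.047 0.046 0.041 0.004 0.004 0.048 0.045]
```

View pics/t2.png

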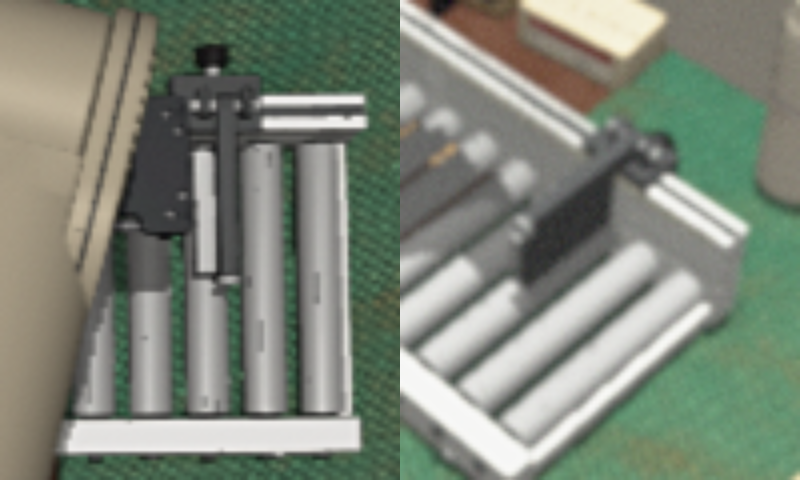

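The stop now lies flat, with its arm top at 0.123 m from hinge to tip. I move to the door's trailing (+y) rail and pinch it.

```bash
python3 -m creep '{"steps":[0,0,0,7,39,0,64, 0,0,0,7,39,0,64, 0,0,0,7,39,0,64, 0,0,0,7,39,0,64, 0,0,0,7,39,0,64]}' 50
python3 -m creep '{"steps":[0,0,0,6,38,0,64, 0,0,0,6,38,0,64, 0,0,0,0,0,0,64, 0,0,0,0,0,0,64]}'
```

```text
time_s: 5.08
position: [0.4798, 0.0482, 0.1988]
tool_rot: [3.141, 0.001, -3.13]
force: [0.6, 0.7, -0.4]
opening: 0.0593
finger_force: 0.0
time_s: 5.42
position: [0.467, 0.1246, 0.1985]
tool_rot: [-3.142, 0.0, -3.125]
force: [-0.3, -0.2, 1.0]
opening: 0.0641
finger_force: 0.0
```

```bash
python3 -m creep '{"steps":[0,0,0,-4,9,0,64, 0,0,0,0,0,35,64, 0,0,0,0,0,35,64, 0,0,0,0,0,25,64, 0,0,0,0,0,15,64]}'
python3 - <<'E'
from h import *
p,d=grab_frame("wrist"); cv2.imwrite("pics/w3.png",p[:,:,::-1])
E
```

```text
time_s: 5.83
position: [0.4703, 0.1306, 0.0857]
tool_rot: [-3.14, -0.002, -3.131]
force: [-0.3, -0.2, -0.3]
opening: 0.064
finger_force: 0.0
```

View pics/w3.png

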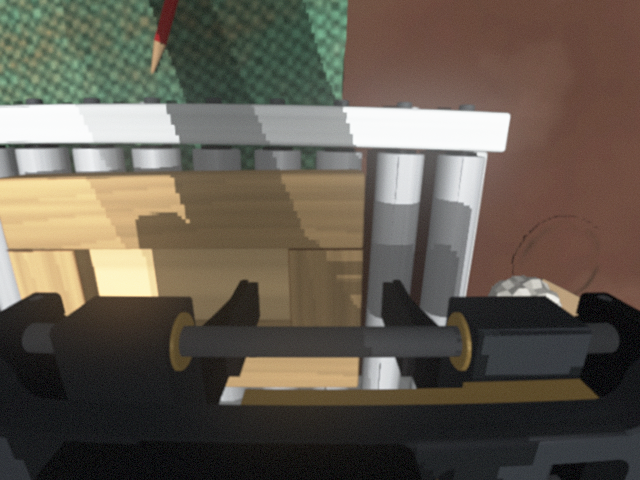

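The end rail (columns 290–363) sits between the fingers (258 and 382). I descend and close.

```bash
python3 -m creep '{"steps":[0,0,0,0,2,10,64, 0,0,0,0,0,8,64, 0,0,0,0,0,3,64, 0,0,0,0,0,0,30, 0,0,0,0,0,0,30]}' 40
python3 -m creep '{"steps":[0,0,0,0,0,0,30, 0,0,0,0,0,0,30, 0,0,0,0,0,0,30, 0,0,0,0,0,0,30]}'
```

```text
time_s: 6.3
position: [0.4712, 0.1348, 0.0681]
tool_rot: [3.141, 0.001, -3.128]
force: [0.2, -0.4, -0.1]
opening: 0.0568
finger_force: 0.0
time_s: 6.63
position: [0.471, 0.1349, 0.068]
tool_rot: [3.141, 0.001, -3.127]
force: [0.3, -0.7, 3.6]
opening: 0.0393
finger_force: 40.0
```

```bash
python3 -m creep '{"steps":[0,0,0,0,0,0,50, 0,0,0,0,0,0,50, 0,0,0,0,0,4,50, 0,0,0,0,0,0,30, 0,0,0,0,0,0,30]}' 45
python3 -m creep '{"steps":[0,0,0,0,0,0,30, 0,0,0,0,0,0,30]}'
```

```text
time_s: 7.05
position: [0.4704, 0.1347, 0.0631]
tool_rot: [-3.141, -0.001, -3.127]
force: [-0.6, -0.2, 0.7]
opening: 0.0427
finger_force: 0.0
time_s: 7.22
position: [0.4705, 0.1348, 0.0633]
tool_rot: [-3.141, -0.0, -3.127]
force: [-0.0, -0.0, -2.2]
opening: 0.0398
finger_force: 45.0
```

```bash
python3 -m creep '{"steps":[0,0,0.012,0,0,0,30, 0,0,0.012,0,0,0,30, 0,0,0,0,-20,0,30, 0,0,0,0,-25,0,30, 0,0,0,0,-25,0,30]}'
python3 -m creep '{"steps":[0,0,0,0,-25,0,30, 0,0,0,0,-25,0,30, 0,0,0,0,-25,0,30, 0,0,0,0,-20,0,30, 0,0,0,0,-10,0,30]}'
python3 - <<'E'
from h import *
print(read_state()["position"],read_state()["opening"])
p,d=grab_frame("top"); np.savez("top4.npz",p=p,d=d)
a=cv2.resize(p[180:290,250:420],(765,495),interpolation=2);cv2.imwrite("pics/t4.png",a[:,:,::-1])
E
```

```text
time_s: 7.63
position: [0.4697, 0.0645, 0.0634]
tool_rot: [3.141, -0.0, 3.133]
force: [1.4, -0.1, -2.7]
opening: 0.0397
finger_force: 45.0
time_s: 8.05
position: [0.4685, -0.0429, 0.0635]
tool_rot: [-3.141, -0.0, 3.128]
force: [-0.3, 0.4, -3.3]
opening: 0.0392
finger_force: 45.0
[ 0.4685021  -0.04287698  0.06348146] 0.039156166263540904
```

View pics/t4.png

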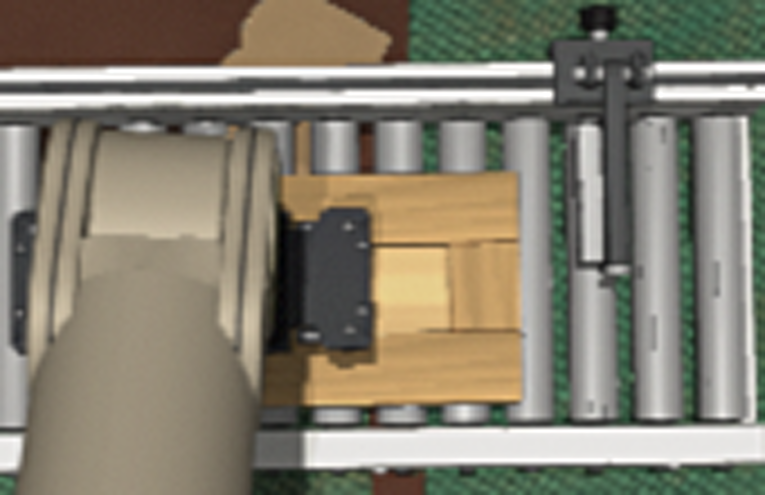

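The door is parallel to the fence. Its end (column 519) is about 28 mm short of the plate (column 572), with a gap of about 30 mm to the fence. I close in diagonally, then creep into contact.

```bash
python3 -m creep '{"steps":[0,0,0,-8,-6,0,30, 0,0,0,-8,-6,0,30, 0,0,0,-6,-4,0,30, 0,0,0,-4,-3,0,30, 0,0,0,-2,-2,0,30]}'
python3 -m creep '{"steps":[0,0,0,-1,0,0,30, 0,0,0,-1,0,0,30]}'
python3 -m creep '{"steps":[0,0,0,-1,0,0,30, 0,0,0,0,0,0,30]}'
```

```text
time_s: 8.52
position: [0.4974, -0.0614, 0.0633]
tool_rot: [-3.141, -0.0, 3.132]
force: [-1.2, 0.5, -1.8]
opening: 0.0395
finger_force: 45.0
time_s: 8.68
position: [0.4986, -0.0614, 0.0633]
tool_rot: [-3.142, -0.001, 3.132]
force: [-1.8, -0.5, -3.7]
opening: 0.0398
finger_force: 45.0
time_s: 8.85
position: [0.4998, -0.0611, 0.0635]
tool_rot: [3.141, 0.0, 3.132]
force: [-0.6, 0.8, -3.5]
opening: 0.0395
finger_force: 45.0
```

```bash
for i in 1; do python3 -m creep '{"steps":[0,0,0,-1,0,0,30, 0,0,0,0,0,0,30]}'
python3 -m creep '{"steps":[0,0,0,-1,0,0,30, 0,0,0,0,0,0,30]}'
python3 -m creep '{"steps":[0,0,0,-1,0,0,30, 0,0,0,0,0,0,30]}'; done | grep -v opening
```

```text
time_s: 9.02
position: [0.5009, -0.0612, 0.0635]
tool_rot: [3.141, 0.0, 3.132]
force: [-1.1, 0.5, -3.0]
finger_force: 45.0
time_s: 9.18
position: [0.5019, -0.0614, 0.0635]
tool_rot: [3.141, 0.0, 3.132]
force: [0.3, -0.1, -3.1]
finger_force: 45.0
time_s: 9.35
position: [0.5029, -0.0615, 0.0635]
tool_rot: [3.142, 0.0, 3.132]
force: [-0.2, -0.4, -4.0]
finger_force: 45.0
```

```bash
(python3 -m creep '{"steps":[0,0,0,-1,0,0,30, 0,0,0,0,0,0,30]}'
python3 -m creep '{"steps":[0,0,0,-1,0,0,30, 0,0,0,0,0,0,30]}'
python3 -m creep '{"steps":[0,0,0,-0.5,0,0,30, 0,0,0,0,0,0,30]}') | grep -v opening
```

```text
time_s: 9.52
position: [0.5039, -0.0615, 0.0635]
tool_rot: [3.142, 0.0, 3.132]
force: [-1.4, -0.0, -3.2]
finger_force: 45.0
time_s: 9.68
position: [0.5049, -0.0615, 0.0635]
tool_rot: [3.142, 0.0, 3.132]
force: [-1.1, -0.5, -3.0]
finger_force: 45.0
time_s: 9.85
position: [0.5052, -0.0615, 0.0635]
tool_rot: [3.141, -0.0, 3.132]
force: [-2.0, 0.8, -3.7]
finger_force: 45.0
```

```bash
(python3 -m creep '{"steps":[0,0,0,-1,0,0,30, 0,0,0,0,0,0,30]}'
python3 -m creep '{"steps":[0,0,0,-0.5,0,0,30, 0,0,0,0,0,0,30]}'
python3 -m creep '{"steps":[0,0,0,-0.5,0,0,30, 0,0,0,0,0,0,30]}') | grep -v opening
python3 -c "
from bench import *
print(read_state()['moment'],calibration('top')['dist_coeffs'][:1])"
```

```text
time_s: 10.02
position: [0.5054, -0.0615, 0.0633]
tool_rot: [3.141, -0.002, 3.132]
force: [-4.3, -0.1, -0.2]
finger_force: 45.0
time_s: 10.18
position: [0.5054, -0.0615, 0.0633]
tool_rot: [3.141, -0.003, 3.132]
force: [-7.3, 1.7, 1.5]
finger_force: 45.0
time_s: 10.35
position: [0.5054, -0.0615, 0.0632]
tool_rot: [3.141, -0.004, 3.131]
force: [-10.9, 1.2, 5.6]
finger_force: 45.0
[ 0.16048585  2.32933578 -0.30449258] [0.02048429]
```

Fence contact is established at about 11 N. Next I slide along it towards the plate.

```bash
(python3 -m creep '{"steps":[0,0,0,0,-1,0,30, 0,0,0,0,-1,0,30, 0,0,0,0,-1,0,30, 0,0,0,0,-1,0,30, 0,0,0,0,0,0,30]}'
python3 -m creep '{"steps":[0,0,0,0,-1,0,30, 0,0,0,0,-1,0,30, 0,0,0,0,0,0,30]}'
python3 -m creep '{"steps":[0,0,0,0,-1,0,30, 0,0,0,0,0,0,30]}'
python3 -m creep '{"steps":[0,0,0,0,-1,0,30, 0,0,0,0,0,0,30]}') | grep -v opening
```

```text
time_s: 10.77
position: [0.5054, -0.0641, 0.0632]
tool_rot: [3.139, -0.004, 3.132]
force: [-10.7, 7.1, 6.1]
finger_force: 45.0
time_s: 11.02
position: [0.5054, -0.0661, 0.0632]
tool_rot: [3.139, -0.004, 3.132]
force: [-11.5, 7.4, 6.4]
finger_force: 45.0
time_s: 11.18
position: [0.5054, -0.0671, 0.0632]
tool_rot: [3.139, -0.004, 3.132]
force: [-11.5, 7.2, 6.5]
finger_force: 45.0
time_s: 11.35
position: [0.5054, -0.0681, 0.0632]
tool_rot: [3.139, -0.004, 3.132]
force: [-10.6, 6.4, 5.1]
finger_force: 45.0
```

```bash
(python3 -m creep '{"steps":[0,0,0,0,-1,0,30, 0,0,0,0,-1,0,30, 0,0,0,0,0,0,30]}'
python3 -m creep '{"steps":[0,0,0,0,-1,0,30, 0,0,0,0,-1,0,30, 0,0,0,0,0,0,30]}'
python3 -m creep '{"steps":[0,0,0,0,-1,0,30, 0,0,0,0,0,0,30]}'
python3 -m creep '{"steps":[0,0,0,0,-1,0,30, 0,0,0,0,0,0,30]}') | grep -v opening
```

```text
time_s: 11.6
position: [0.5053, -0.0701, 0.0632]
tool_rot: [3.139, -0.004, 3.132]
force: [-10.4, 6.7, 5.2]
finger_force: 45.0
time_s: 11.85
position: [0.5053, -0.0721, 0.0632]
tool_rot: [3.139, -0.004, 3.132]
force: [-11.5, 6.4, 5.8]
finger_force: 45.0
time_s: 12.02
position: [0.5053, -0.0731, 0.0632]
tool_rot: [3.139, -0.004, 3.132]
force: [-10.6, 6.8, 5.8]
finger_force: 45.0
time_s: 12.18
position: [0.5053, -0.0741, 0.0632]
tool_rot: [3.139, -0.004, 3.132]
force: [-11.7, 6.8, 6.4]
finger_force: 45.0
```

```bash
(python3 -m creep '{"steps":[0,0,0,0,-1,0,30, 0,0,0,0,0,0,30]}'
python3 -m creep '{"steps":[0,0,0,0,-1,0,30, 0,0,0,0,0,0,30]}'
python3 -m creep '{"steps":[0,0,0,0,-1,0,30, 0,0,0,0,0,0,30]}'
python3 -m creep '{"steps":[0,0,0,0,-1,0,30, 0,0,0,0,0,0,30]}') | grep -v opening
```

```text
time_s: 12.35
position: [0.5053, -0.0751, 0.0632]
tool_rot: [3.139, -0.004, 3.132]
force: [-11.6, 6.4, 6.3]
finger_force: 45.0
time_s: 12.52
position: [0.5053, -0.0761, 0.0632]
tool_rot: [3.139, -0.004, 3.132]
force: [-11.0, 6.8, 5.8]
finger_force: 45.0
time_s: 12.68
position: [0.5052, -0.0763, 0.0632]
tool_rot: [3.138, -0.004, 3.133]
force: [-11.4, 9.4, 6.7]
finger_force: 45.1
time_s: 12.85
position: [0.5052, -0.0764, 0.0632]
tool_rot: [3.137, -0.005, 3.134]
force: [-12.1, 12.7, 6.9]
finger_force: 45.1
```

```bash
python3 - <<'E'
from h import *
p,d=grab_frame("top"); s,_=grab_frame("scene")
cv2.imwrite("pics/t5.png",np.vstack([cv2.resize(p[185:285,280:420],(560,400),interpolation=2)[:330],cv2.resize(s[200:300,300:440],(560,400),interpolation=2)[:270]])[:,:,::-1])
E
```

```text
(no output)
```

View pics/t5.png

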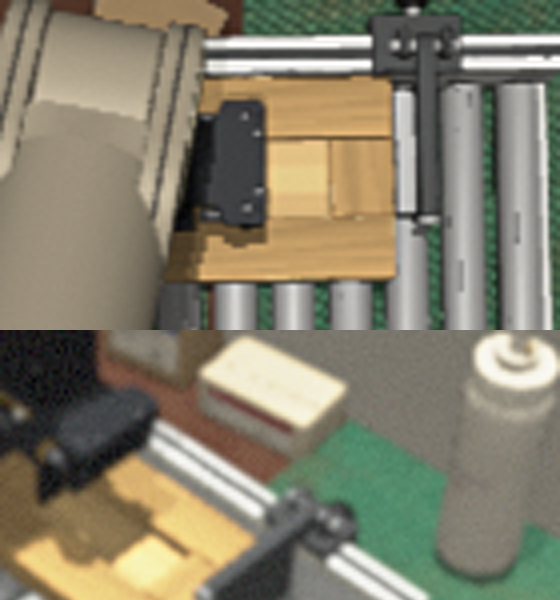

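The door end is against the plate and its long edge is along the fence. I press in more firmly.

```bash
(python3 -m creep '{"steps":[0,0,0,-0.5,-1,0,30, 0,0,0,-0.5,-1,0,30, 0,0,0,0,0,0,30]}'
python3 -m creep '{"steps":[0,0,0,0,-1,0,30, 0,0,0,0,0,0,30, 0,0,0,0,0,0,30, 0,0,0,0,0,0,30]}')
python3 - <<'E'
from h import *
print(read_state()["moment"])
p,d=grab_frame("top");W=cloud("top",d)
hsv=cv2.cvtColor(p,cv2.COLOR_RGB2HSV); m=cv2.inRange(hsv,(10,60,110),(28,255,255))
near=[(u,max(v for v in range(225,265) if m[v,u])+.5) for u in range(335,376)]
q=onplane("top",np.array(near),.074); print("near edge slope", cv2.fitLine(np.float32(q[:,:2]),cv2.DIST_HUBER,0,.001,.001).ravel(), "x",np.median(q[:,0]))
print("stop top",[np.median(W[v,386:389,2]).round(3) for v in (200,210,220,230,236)])
print("door z",[np.median(W[a:b,c:e,2]).round(4) for a,b,c,e in((206,216,350,375),(243,251,350,375),(243,251,330,345))])
E
```

```text
time_s: 13.2
position: [0.5054, -0.0764, 0.0631]
tool_rot: [3.135, -0.007, 3.136]
force: [-17.0, 19.7, 12.9]
opening: 0.0395
finger_force: 45.1
time_s: 13.53
position: [0.5054, -0.0765, 0.0631]
tool_rot: [3.134, -0.007, 3.136]
force: [-16.7, 22.2, 13.1]
opening: 0.0397
finger_force: 45.1
[ 4.52073986  3.80321432 -0.19862584]
near edge slope [ 0.02475898  0.99969345  0.43924832 -0.19507815] x 0.4392480417357866
stop top [np.float64(0.119), np.float64(0.123), np.float64(0.121), np.float64(0.124), np.float64(0.125)]
door z [np.float64(0.0735), np.float64(0.0735), np.float64(0.0727)]
```

Forces are good. I recheck parallelism with a sub-pixel fit.

```bash
python3 - <<'E'
from h import *
s=np.mean([cv2.cvtColor(grab_frame("top")[0],cv2.COLOR_RGB2HSV)[:,:,1].astype(float) for _ in range(4)],0)
def sub(line,a,b,t):  # last downward crossing of t in a..b
    r=[i+(line[i]-t)/(line[i]-line[i+1]) for i in range(a,b) if line[i]>=t>line[i+1]]
    return r[0] if r else None
for t in (60,75,90):
    pts=[(u,sub(s[:,u],245,262,t)) for u in range(325,377)]; pts=[x for x in pts if x[1]]
    e=[(sub(s[v],365,385,t),v) for v in range(208,252)]; e=[x for x in e if x[0]]
    for n,k in (("near",pts),("end",e)):
        q=onplane("top",np.array(k),.074); f=cv2.fitLine(np.float32(q[:,:2]),cv2.DIST_HUBER,0,.001,.001).ravel(); print(t,n,len(k),f.round(4))
    print([round(x[1],2) for x in pts[::6]])
E
```

```text
60 near 42 [ 0.0056  1.      0.4385 -0.1609]
60 end 44 [ 0.9999 -0.0107  0.4962 -0.2553]
[np.float64(255.33), np.float64(255.58), np.float64(254.86), np.float64(255.98), np.float64(254.73), np.float64(254.85), np.float64(254.56)]
75 near 45 [ 0.0062  1.      0.4388 -0.1822]
75 end 44 [ 0.9999 -0.0111  0.4962 -0.2549]
[np.float64(255.16), np.float64(255.9), np.float64(254.66), np.float64(255.55), np.float64(254.6), np.float64(254.74), np.float64(254.41), np.float64(254.62)]
90 near 51 [ 0.0111  0.9999  0.4392 -0.188 ]
90 end 44 [ 0.9999 -0.0122  0.4962 -0.2544]
[np.float64(254.97), np.float64(255.62), np.float64(254.46), np.float64(255.31), np.float64(254.49), np.float64(254.41), np.float64(254.48), np.float64(254.28), np.float64(254.91)]
```

The door's end and near edges fit a yaw of about −0.011 rad, which matches the fence. The stop is down, the door is flat, and the push is steady, so I hand in.

```bash
python3 -c "
from bench import *
print(read_state()['force']); print(finish_job())"
```

```text
[-17.31773419  21.60940678  14.13102424]
the job is handed in; nothing more can be done
None
```

The job is handed in, with no verdict returned: the flip stop is down flat, and the door lies flat on the rollers, still gripped in the corner with about 22 N towards the stop plate (part of it friction along the fence) and 17 N towards the fence at the wrist.

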